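# Put the lids on the crucibles

## Task

Get the four empty porcelain crucibles ready for the furnace: put each one's own lid on it, the smallest lid on the smallest crucible and so on up to the largest, every lid centred and lying flat on the rim with its knob up. Leave the crucibles standing where they are, and do not disturb the white jar and the conical flask.

Things in the scene. Friction and masses are not known exactly. Their poses are not given: they have to be found in the camera images.
- crucible36_rim (a point): The smallest crucible: open white porcelain cup, round, loose on the bench, standing upright, narrowing to its foot; rim 36 mm across outside, wall 3 mm, 32 mm tall. This point is the centre of its mouth, level with the rim, 32 mm above the bench; z is up.
- lid48_center (a point): The smallest lid: flat round white porcelain disc, 48 mm across and 5 mm thick, lying flat on the bench with its knob up; the knob is an upright plain cylinder 16 mm in diameter and 24 mm tall in the middle of the disc. This point is on the axis half-way up the whole lid, 14.5 mm above its underside and 14.5 mm below the top of the knob; z is up. It belongs on the crucible with the 36 mm rim.
- crucible50_rim (a point): The second smallest crucible: open white porcelain cup, round, loose on the bench, standing upright, narrowing to its foot; rim 50 mm across outside, wall 3 mm, 42 mm tall. This point is the centre of its mouth, level with the rim, 42 mm above the bench; z is up.
- lid62_center (a point): The second smallest lid: flat round white porcelain disc, 62 mm across and 5 mm thick, lying flat on the bench with its knob up; the knob is an upright plain cylinder 16 mm in diameter and 24 mm tall in the middle of the disc. This point is on the axis half-way up the whole lid, 14.5 mm above its underside and 14.5 mm below the top of the knob; z is up. It belongs on the crucible with the 50 mm rim.
- crucible64_rim (a point): The second largest crucible: open white porcelain cup, round, loose on the bench, standing upright, narrowing to its foot; rim 64 mm across outside, wall 3 mm, 52 mm tall. This point is the centre of its mouth, level with the rim, 52 mm above the bench; z is up.
- lid76_center (a point): The second largest lid: flat round white porcelain disc, 76 mm across and 5 mm thick, lying flat on the bench with its knob up; the knob is an upright plain cylinder 16 mm in diameter and 24 mm tall in the middle of the disc. This point is on the axis half-way up the whole lid, 14.5 mm above its underside and 14.5 mm below the top of the knob; z is up. It belongs on the crucible with the 64 mm rim.
- crucible78_rim (a point): The largest crucible: open white porcelain cup, round, loose on the bench, standing upright, narrowing to its foot; rim 78 mm across outside, wall 3 mm, 62 mm tall. This point is the centre of its mouth, level with the rim, 62 mm above the bench; z is up.
- lid90_center (a point): The largest lid: flat round white porcelain disc, 90 mm across and 5 mm thick, lying flat on the bench with its knob up; the knob is an upright plain cylinder 16 mm in diameter and 24 mm tall in the middle of the disc. This point is on the axis half-way up the whole lid, 14.5 mm above its underside and 14.5 mm below the top of the knob; z is up. It belongs on the crucible with the 78 mm rim.
- bottle_center (a point): A bystander: closed squat white plastic jar with a blue cap and paper label, 58 mm across, 85 mm tall, upright on the bench. This point is its centre, half-way up; z is up.
- flask_center (a point): A bystander: small clear glass conical flask, 62 mm across the foot, 85 mm tall, upright on the bench. This point is its centre, half-way up; z is up.
There are look-alikes about, which are no part of the job. What is shaped like the part that bears lid90_center but blue or brown is not meant.

How it is judged:
At the end, for the whole second after the job is handed in: Each lid lies flat (within 0.1 rad) on the rim of the crucible of its own size rank, its centre within 9 mm of the crucible's axis and its underside within about 3.5 mm of the rim; every crucible stands upright within 30 mm of where it began; all released and at rest (horizontal distance between lid48_center and crucible36_rim below 0.009 m and z of lid48_center in the frame of crucible36_rim between 0.011 and 0.018 m and angle between each of lid48_center, crucible36_rim, lid62_center, crucible50_rim, lid76_center, crucible64_rim, lid90_center, crucible78_rim's own z axis and vertical below 0.1 rad and distance of each of crucible36_rim, crucible50_rim, crucible64_rim, crucible78_rim from where it was at the start of the episode below 0.03 m and horizontal distance between lid62_center and crucible50_rim below 0.009 m and z of lid62_center in the frame of crucible50_rim between 0.011 and 0.018 m and horizontal distance between lid76_center and crucible64_rim below 0.009 m and z of lid76_center in the frame of crucible64_rim between 0.011 and 0.018 m and horizontal distance between lid90_center and crucible78_rim below 0.009 m and z of lid90_center in the frame of crucible78_rim between 0.011 and 0.018 m); the robot touches nothing.
It fails at once if a crucible is knocked over (angle between any of crucible36_rim, crucible50_rim, crucible64_rim, crucible78_rim's own z axis and vertical above 0.6 rad).
It fails at once if the bottle is shoved or tipped (distance of bottle_center from where it was at the start of the episode above 0.025 m or angle between bottle_center's own z axis and vertical above 0.5 rad).
It fails at once if the flask is shoved or tipped (distance of flask_center from where it was at the start of the episode above 0.025 m or angle between flask_center's own z axis and vertical above 0.5 rad).
It also fails if it takes over 109 s, if anything falls off the work surface, if the arm or the gripper's body presses on something with over 40 N, if the wrist force passes 120 N, or if a joint passes its speed limit or range.

## Robot

A 7-joint arm with a two-finger parallel gripper is mounted at the origin on the work surface. World frame = base frame: x ahead of the robot, y to its left, z up, the work surface at z = 0. Lengths are in m, angles in rad, forces in N, time in s.
With the tool pointing down it reaches from about 0.425 to 0.95 m from the base axis. Payload 16.7 kg.
Tool frame: the origin (TCP) lies at the very end of the fingers, on their centre line; the grasp point (between the pads) lies ctrl.grasp_offset behind it (ctrl.grasp_offset is the distance from the TCP to the grasp point, in m); z points along the fingers, y is the direction in which the jaws open and shut (so a half turn about z gives the same grasp; the last joint's range is limited). The gripper opens to 94 mm and grips with 3 to 60 N. Pads are 16 mm wide; open, the fingers measure 119 mm over their backs; the gripper's body (75 mm by 177 mm) begins 78 mm behind the grasp point.
Start: joints at [1.044, 0.426, 0.074, 1.606, -0.034, 1.111, -0.067], TCP at [0.248, -0.628, 0.178] pointing down, gripper open.
Joint ranges: [-2.85, 2.85], [-0.5, 2.14], [-1.23, 1.37], [0.21, 2.46], [-1.02, 4.16], [0.16, 2.05], [-2.73, 2.73]. Speed limits (rad/s): [1.89, 1.89, 2.39, 2.39, 3.01, 3.01, 3.01].

## Interface

Orientations are given as a 3x3 rotation matrix whose columns are the frame's x, y, z axes.
In Python, from cell import ctrl gives the robot as it stands.
- The arm moves only by the shell command python3 -m pendant 'ROWS' [FORCE]. ROWS is JSON, a list of rows, each an object with "jaw": the opening, from 0 (shut) to 1 (fully open); "xyz": the shift along the tool's x, y, z in m, a list of three; "roll": the turn about the tool's z in degrees. In form: [{"jaw": jaw, "xyz": [x, y, z], "roll": roll}, ...]. A call has 1 to 12 rows; each row shifts and turns the pose as measured when the row begins, along the tool's axes as they then stand; what a row does not reach is not made up. A row lasts 1/8 s, in which the tool goes at most 62.5 mm and 10.7 degrees, less where a joint would pass 70% of its speed; a pose out of reach is approached as far as the arm can. A call is refused whole if a number of a shift passes 0.0625 or a number of a turn 10.7, either way. A call with a gripper value outside its range is refused whole. The fingers move at their own pace and stop on an object; FORCE is the grip in N (left out, the last holds). Time passes only in rows, so rows that do not move let the fingers close. It gives the time, the measured TCP pose, the force and the opening at its end, in the units of the state.
- ctrl.get_state(): the state, without advancing time (a new reading comes with each control period).
- ctrl.snapshot(name): name is "side" or "top" or "wrist"; returns a dict with "img" (420x560x3 uint8, blue, green, red), "fx", "fy", "cx", "cy" (pixels), "R" (3x3) and "t" (3): a world point X has camera coordinates R X + t. Camera axes: x right, y down, z forward; pixel columns grow to the right and rows downward; lengths in m; the calibration is good to about 2 mm. A picture is of the moment at which its call begins. There is no depth.
- ctrl.sign_off(): hands the job in, once; it reports no verdict.
The state is a dict: "time": time; "qpos": joint angles; "dq": joint speeds; "joint_efforts": joint torques, N m; "tcp_pos": TCP position; "tool_rot": TCP orientation; "ft_force": force on the tool from outside, world axes, zero at the start; "moment": the same for the moment, N m; "finger_gap": finger opening in m.
Only numpy, scipy, OpenCV 4.12 (cv2) and the standard library are available. Lean on these libraries where they do the work, as an engineer would, in place of code of your own. Each camera call takes 0.05 s, during which the arm holds its last target. There are 200 camera calls.

## Working session

There is one attempt and no reset: what is moved stays moved. The work goes in short steps, Python scripts to look and compute and a shell command to move; the robot and the scene stay as the last step left them, time stands still between calls to the robot, and variables do not carry over. Pictures are saved under pics/ and viewed, about 12 in all and at most 16, crops included, and the job is handed in when it is done.

```bash
mkdir -p pics
python3 - <<'E'
from cell import ctrl
import cv2,numpy as np,pickle
d={}
for n in("top","side"):
    s=ctrl.snapshot(n);d[n]=s;cv2.imwrite(f"pics/{n}0.png",s["img"])
    print(n,s["fx"],s["cx"],s["cy"],np.round(s["R"],3).tolist(),np.round(s["t"],3), np.round(-np.array(s["R"]).T@s["t"],3))
pickle.dump(d,open("s0.pkl","wb"))
st=ctrl.get_state();print(st["time"],st["tcp_pos"],np.round(st["tool_rot"],3).tolist(),st["finger_gap"],ctrl.grasp_offset)
E
```

```text
top 418.4547856859089 274.9044576647063 202.29726912644975 [[-0.028, -0.999, -0.017], [-0.997, 0.029, -0.075], [0.075, 0.014, -0.997]] [0.022 0.54  0.965] [ 0.466 -0.008  1.003]
side 446.0106780348755 283.93836096157327 208.8292967728702 [[-0.873, -0.487, -0.013], [-0.281, 0.526, -0.803], [0.398, -0.698, -0.596]] [0.484 0.21  0.889] [0.127 0.745 0.704]
0.1 [ 0.24819378 -0.62727402  0.17738524] [[0.93, 0.368, -0.0], [0.368, -0.93, 0.001], [-0.0, -0.001, -1.0]] 0.0941507410290103 0.0188
```

View pics/top0.png

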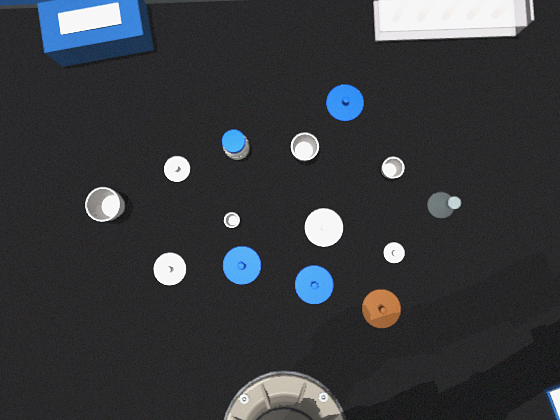

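View pics/side0.png

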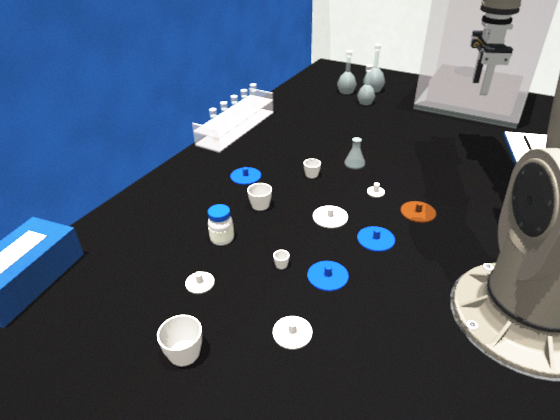

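Top view: white lids at (324,227), (170,269), (177,169), (394,253). By apparent size these are 90, 76, 62 and 48. The crucibles are at (105,205), (305,147), (393,168), (232,220), which read as 78, 64, 50 and 36. The blue discs (345,102), (241,265), (314,285) and the brown one (381,309) are decoys. Next I'll measure the positions.

```bash
cat > meas.py <<'E'
import numpy as np,cv2
from scipy.optimize import least_squares
# name: (height of edge circle, radius)
OBJ={"lid90":(.005,.045),"lid76":(.005,.038),"lid62":(.005,.031),"lid48":(.005,.024),
"c78":(.062,.039),"c64":(.052,.032),"c50":(.042,.025),"c36":(.032,.018)}
def back(s,uv,z):
    R=np.array(s["R"]);c=-R.T@s["t"]
    d=np.c_[(uv[:,0]-s["cx"])/s["fx"],(uv[:,1]-s["cy"])/s["fy"],np.ones(len(uv))]@R
    return (c+d*((z-c[2])/d[:,2])[:,None])[:,:2],c[:2]
def proj(s,X):
    p=np.array(s["R"])@X+s["t"];return np.array([s["fx"]*p[0]/p[2]+s["cx"],s["fy"]*p[1]/p[2]+s["cy"]])
def blobs(s):
    hsv=cv2.cvtColor(s["img"],cv2.COLOR_BGR2HSV)
    m=((hsv[...,2]>85)&(hsv[...,1]<75)).astype(np.uint8)
    return [c[:,0,:].astype(float) for c in cv2.findContours(m,cv2.RETR_EXTERNAL,cv2.CHAIN_APPROX_NONE)[0] if len(c)>15]
def fit(s,name,cont,free=False):
    z,r=OBJ[name];P,c=back(s,cont,z);m=P.mean(0)
    u=(m-c)/np.linalg.norm(m-c)
    p0=np.r_[m,r]
    for _ in range(4):
        Q=P[(P-p0[:2])@u>-.1*r]
        if len(Q)<6:return None
        f=lambda p:np.linalg.norm(Q-p[:2],axis=1)-p[2]
        p0=least_squares(f if free else lambda p:f(np.r_[p,r]),p0 if free else p0[:2],loss="soft_l1",f_scale=.001).x
        if not free:p0=np.r_[p0,r]
    return p0,np.std(f(p0))
E
python3 - <<'E'
import pickle;from meas import *
d=pickle.load(open("s0.pkl","rb"))
pix={"lid90":(324,227),"lid76":(170,269),"lid62":(177,169),"lid48":(394,253),"c78":(105,205),"c64":(305,147),"c50":(393,168),"c36":(232,220)}
B={n:blobs(d[n]) for n in d}
for k,p in pix.items():
    a=min(B["top"],key=lambda c:np.linalg.norm(c.mean(0)-p))
    pt,e=fit(d["top"],k,a);pf,_=fit(d["top"],k,a,True)
    q=proj(d["side"],np.r_[pt[:2],OBJ[k][0]-.004]);b=min(B["side"],key=lambda c:np.linalg.norm(c.mean(0)-q))
    ps,es=fit(d["side"],k,b);sf,_=fit(d["side"],k,b,True)
    print(k,"top",np.round(pt[:2]*1e3,1),"e%.1f"%(e*1e3),"free",np.round(pf*1e3,1),"| side",np.round(ps[:2]*1e3,1),"e%.1f"%(es*1e3),"free",np.round(sf*1e3,1),"nominal r",OBJ[k][1])
big=d["top"]["img"][90:300,80:420];cv2.imwrite("pics/crop.png",cv2.resize(big,None,fx=2.3,fy=2.3,interpolation=2))
E
```

```text
lid90 top [ 479.7 -107.1] e0.7 free [ 479.6 -106.4   45.5] | side [ 477. -105.] e1.1 free [ 476.4 -103.6   46.3] nominal r 0.045
lid76 top [391.7 261.9] e0.7 free [391.7 261.9  38. ] | side [389.5 262.8] e0.7 free [389.1 263.5  38.6] nominal r 0.038
lid62 top [630.5 241.8] e0.6 free [630.3 241.6  31.2] | side [628.9 242.4] e0.7 free [629.  242.4  30.9] nominal r 0.031
lid48 top [ 415.5 -270.5] e0.6 free [ 415.4 -271.    23.6] | side [ 418.4 -279.5] e6.3 free [ 422.8 -301.8    8.6] nominal r 0.024
c78 top [545.3 398.3] e0.6 free [545.4 398.5  38.8] | side [543.4 398.9] e0.6 free [543.4 399.   39.1] nominal r 0.039
c64 top [666.3 -65.4] e0.5 free [666.6 -65.5  31.7] | side [663.5 -64.4] e1.3 free [663.1 -64.   32.4] nominal r 0.032
c50 top [ 612.5 -268.6] e0.7 free [ 612.1 -267.8   25.7] | side [ 609.2 -266. ] e1.1 free [ 609.1 -265.4   25.5] nominal r 0.025
c36 top [502.4 108.6] e0.7 free [502.4 108.7  17.9] | side [500. 110.] e0.8 free [500. 110.  18.] nominal r 0.018
```

View pics/crop.png

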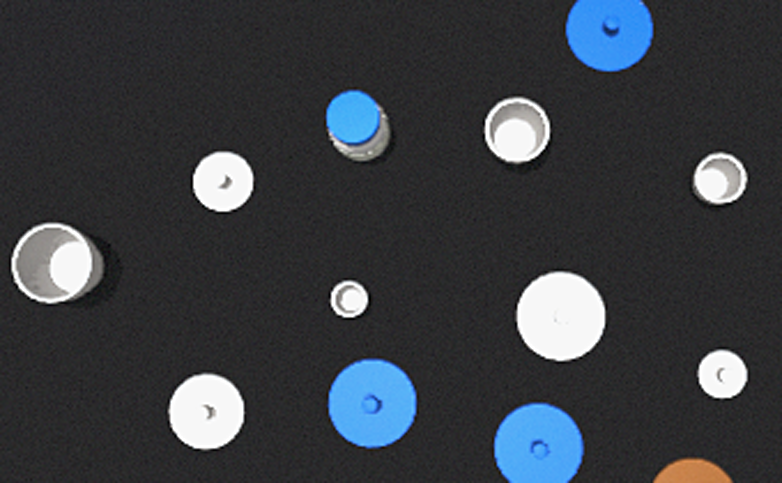

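Fitted radii match nominal for every part, and the two cameras agree to about 2–3 mm (lid48's side fit is spoiled by its knob). I'll average the two. First align the tool with world axes, then go above lid48.

```bash
python3 -m pendant '[{"jaw":0.5,"xyz":[0,0,0],"roll":10.7},{"jaw":0.5,"xyz":[0,0,0],"roll":10.7},{"jaw":0.5,"xyz":[0,0,0],"roll":0}]' 20
cat > need.py <<'E'
import sys,numpy as np;from cell import ctrl
s=ctrl.get_state();R=np.array(s["tool_rot"]);t=np.array(list(map(float,sys.argv[1:4])))/1e3
print("t%.1f"%s["time"],"tcp",np.round(1e3*np.array(s["tcp_pos"]),1),"need(mm, tool)",np.round(1e3*R.T@(t-s["tcp_pos"]),1),"yaw",np.round(np.degrees(np.arctan2(R[1,0],R[0,0])),2),"tilt",np.round(np.degrees(np.arccos(-R[2,2])),2),"F",np.round(s["ft_force"],1),"gap",round(s["finger_gap"]*1e3,1),"q7",round(s["qpos"][6],2))
E
python3 need.py 414.5 -270 100
```

```text
time: 0.48
tcp_pos: [0.2478, -0.6266, 0.1762]
tool_rot: [[1.0, -0.003, -0.001], [-0.003, -1.0, 0.003], [-0.001, -0.003, -1.0]]
ft_force: [-0.1, -0.0, -0.4]
finger_gap: 0.0672
t0.5 tcp [ 247.8 -626.6  176.2] need(mm, tool) [ 165.8 -356.9   76.9] yaw -0.16 tilt 0.19 F [-0.1 -0.  -0.4] gap 67.2 q7 -0.42
```

```bash
python3 -m pendant '[{"jaw":0.5,"xyz":[0.0166,-0.0357,0.0077],"roll":0},{"jaw":0.5,"xyz":[0.0166,-0.0357,0.0077],"roll":0},{"jaw":0.5,"xyz":[0.0166,-0.0357,0.0077],"roll":0},{"jaw":0.5,"xyz":[0.0166,-0.0357,0.0077],"roll":0},{"jaw":0.5,"xyz":[0.0166,-0.0357,0.0077],"roll":0},{"jaw":0.5,"xyz":[0.0166,-0.0357,0.0077],"roll":0},{"jaw":0.5,"xyz":[0.0166,-0.0357,0.0077],"roll":0},{"jaw":0.5,"xyz":[0.0166,-0.0357,0.0077],"roll":0},{"jaw":0.5,"xyz":[0.0166,-0.0357,0.0077],"roll":0},{"jaw":0.5,"xyz":[0.0166,-0.0357,0.0077],"roll":0},{"jaw":0.5,"xyz":[0,0,0],"roll":0}]' >/dev/null
python3 need.py 414.5 -270 10
python3 - <<'E'
from cell import ctrl;import cv2
cv2.imwrite("pics/w1.png",ctrl.snapshot("wrist")["img"])
E
```

```text
t1.9 tcp [ 409.7 -254.2   96.4] need(mm, tool) [ 4.1 16.2 86.4] yaw 3.3 tilt 0.19 F [-0.3  0.4  0.3] gap 46.9 q7 -1.11
```

View pics/w1.png

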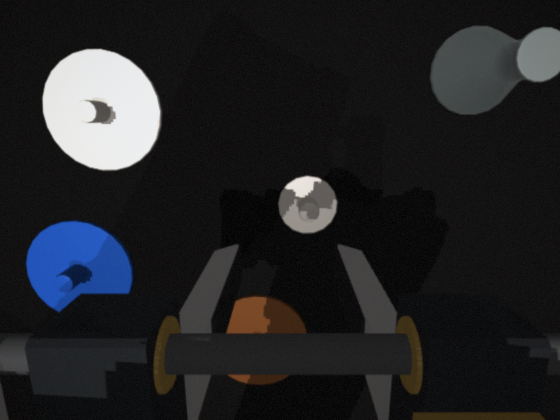

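The wrist view shows lid48 at (308,205) between and ahead of the fingers, partly shaded; the flask is at (480,70) and well clear. I'll check that against the measured position while moving over it.

```bash
python3 - <<'E'
from cell import ctrl;from meas import *
s=ctrl.snapshot("wrist")
for z,p in((.005,(308,205)),(.029,(308,211))):print(back(s,np.array([p],float),z)[0]*1e3)
print(proj(s,np.array([.4145,-.270,.005])))
E
python3 -m pendant '[{"jaw":0.45,"xyz":[0.004,0.016,0.02],"roll":3.3},{"jaw":0.45,"xyz":[0,0,0.03],"roll":0},{"jaw":0.45,"xyz":[0,0,0],"roll":0}]' >/dev/null
python3 need.py 414.5 -270 10
```

```text
[[ 413.21783948 -272.07989503]]
[[ 414.18358681 -270.78068197]]
[305.551581   203.32706984]
t2.3 tcp [ 413.  -277.1   46.9] need(mm, tool) [ 1.5 -7.1 36.9] yaw -0.29 tilt 0.1 F [-0.5  0.7  0.1] gap 42.7 q7 -1.13
```

```bash
python3 -m pendant '[{"jaw":0.45,"xyz":[0.001,-0.0065,0.01],"roll":0},{"jaw":0.45,"xyz":[0,0,0],"roll":0},{"jaw":0.45,"xyz":[0,0,0],"roll":0}]' >/dev/null
python3 need.py 414 -270.5 10
```

```text
t2.7 tcp [ 414.7 -271.7   38.5] need(mm, tool) [-0.8 -1.2 28.5] yaw -0.28 tilt 0.17 F [ 0.5 -0.3 -0.3] gap 42.5 q7 -1.15
```

```bash
python3 -m pendant '[{"jaw":0.45,"xyz":[-0.0008,-0.001,0.014],"roll":0},{"jaw":0.45,"xyz":[0,0,0.010],"roll":0},{"jaw":0.45,"xyz":[0,0,0.0],"roll":0},{"jaw":0.45,"xyz":[0,0,0.0],"roll":0}]' >/dev/null
python3 need.py 414 -270.5 10
```

```text
t3.2 tcp [ 414.1 -270.7   13.2] need(mm, tool) [-0.1 -0.2  3.2] yaw -0.25 tilt 0.19 F [-0.1 -0.5  0.6] gap 42.2 q7 -1.15
```

```bash
python3 -m pendant '[{"jaw":0.45,"xyz":[0,0,0.003],"roll":0},{"jaw":0.3,"xyz":[0,0,0],"roll":0},{"jaw":0.1,"xyz":[0,0,0],"roll":0},{"jaw":0.1,"xyz":[0,0,0],"roll":0},{"jaw":0.1,"xyz":[0,0,0],"roll":0},{"jaw":0.1,"xyz":[0,0,0],"roll":0}]' 20 >/dev/null
python3 need.py 414 -270.5 10
```

```text
t4.0 tcp [ 414.5 -271.    10.5] need(mm, tool) [-0.5 -0.5  0.5] yaw -0.25 tilt 0.24 F [-0.3 -0.4 -0.3] gap 9.2 q7 -1.15
```

Gap of 9.2 mm means the fingers closed on nothing. Time to look.

Run:
```python
from cell import ctrl;import cv2,numpy as np
a=ctrl.snapshot("wrist")["img"];b=ctrl.snapshot("side")["img"][130:260,300:475]
cv2.imwrite("pics/w2.png",np.hstack([cv2.resize(a,(400,300)),cv2.resize(b,(400,300))]))
```

```text
(no output)
```

View pics/w2.png

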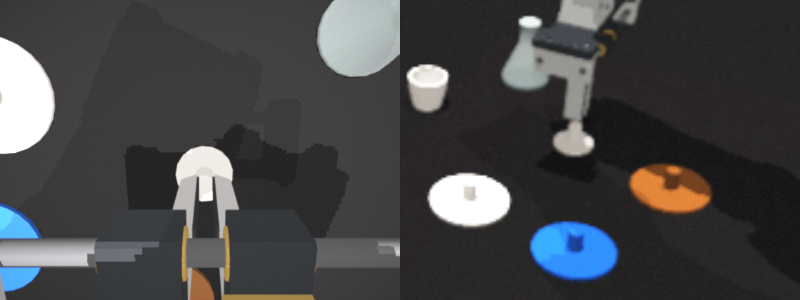

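Run:
```python
from cell import ctrl;import cv2;from meas import *
out=[]
tcp=np.array(ctrl.get_state()["tcp_pos"])
for n,r in(("wrist",60),("side",35)):
    s=ctrl.snapshot(n);im=s["img"].copy();p=proj(s,tcp);q=proj(s,tcp+[0,0,.0188]);print(n,p,q)
    c=p.astype(int);x0=max(0,c[0]-r);y0=max(0,min(c[1]-r,420-2*r));k=400/(2*r);cr=cv2.resize(im[y0:y0+2*r,x0:x0+2*r],(400,400),interpolation=2)
    for X,col in((p,(0,0,255)),(q,(0,255,0))):cv2.circle(cr,tuple(((X-[x0,y0])*k).astype(int).tolist()),4,col,-1)
    out.append(cr);print(x0,y0,k)
cv2.imwrite("pics/w3.png",np.hstack(out))
```

```text
wrist [287.75366335 246.5157017 ] [287.8853752  258.28668595]
227 186 3.3333333333333335
side [375.36135207 187.99923096] [376.10518211 182.31355838]
340 152 5.714285714285714
```

View pics/w3.png

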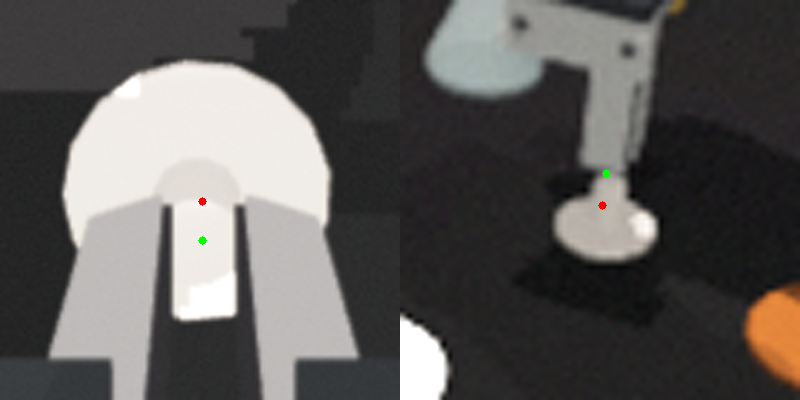

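The crop shows the fingertips ending at knob-top level: they meet the green dot (reported TCP + 18.8 mm), and the knob is visible whole below them. So the real tips seem to sit about 19 mm above the reported TCP. I'll open and descend in small force-checked steps.

```bash
python3 -m pendant '[{"jaw":0.45,"xyz":[0,0,0],"roll":0},{"jaw":0.45,"xyz":[0,0,0],"roll":0},{"jaw":0.45,"xyz":[0,0,0],"roll":0},{"jaw":0.45,"xyz":[0,0,0],"roll":0},{"jaw":0.45,"xyz":[0,0,0.003],"roll":0},{"jaw":0.45,"xyz":[0,0,0.003],"roll":0},{"jaw":0.45,"xyz":[0,0,0],"roll":0}]' >/dev/null
python3 need.py 414 -270.5 0
python3 -m pendant '[{"jaw":0.45,"xyz":[0,0,0.003],"roll":0},{"jaw":0.45,"xyz":[0,0,0.0],"roll":0}]' >/dev/null
python3 need.py 414 -270.5 0
python3 - <<'E'
from cell import ctrl;import cv2;from meas import *
out=[]
tcp=np.array(ctrl.get_state()["tcp_pos"])
for n,r in(("wrist",100),("side",35)):
    s=ctrl.snapshot(n);im=s["img"].copy();p=proj(s,tcp);q=proj(s,tcp+[0,0,.0188])
    c=p.astype(int);x0=max(0,c[0]-r);y0=max(0,min(c[1]-r,420-2*r));k=400/(2*r);cr=cv2.resize(im[y0:y0+2*r,x0:x0+2*r],(400,400),interpolation=2)
    for X,col in((p,(0,0,255)),(q,(0,255,0))):cv2.circle(cr,tuple(((X-[x0,y0])*k).astype(int).tolist()),3,col,-1)
    out.append(cr)
cv2.imwrite("pics/w4.png",np.hstack(out))
E
```

```text
t5.0 tcp [ 414.4 -270.9    3.9] need(mm, tool) [-0.4 -0.4  3.9] yaw -0.25 tilt 0.23 F [ 0.1  0.6 -0. ] gap 42.2 q7 -1.15
t5.3 tcp [ 414.4 -270.9    0.7] need(mm, tool) [-0.4 -0.4  0.7] yaw -0.25 tilt 0.22 F [ 0.4 -0.7  0. ] gap 42.1 q7 -1.15
```

View pics/w4.png

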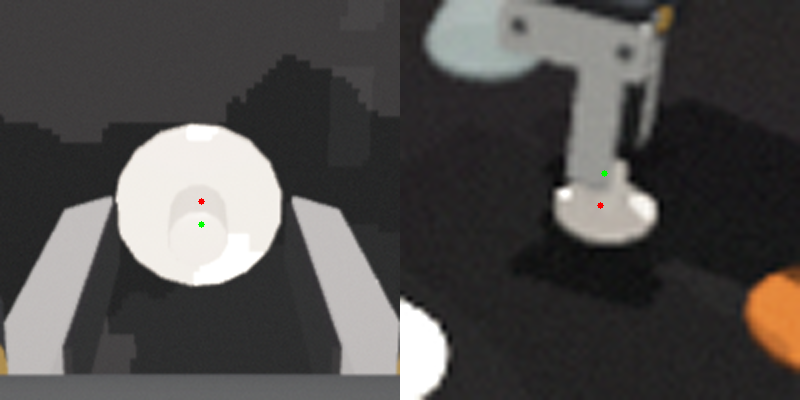

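Confirmed: at a reading of 0.7 mm there's no contact, and the tips overlap only the knob's top. Keep descending with force checks.

```bash
python3 -m pendant '[{"jaw":0.35,"xyz":[-0.0004,0,0.003],"roll":0},{"jaw":0.35,"xyz":[0,0,0],"roll":0}]' >/dev/null;python3 need.py 414 -270.5 0
python3 -m pendant '[{"jaw":0.35,"xyz":[0,0,0.003],"roll":0},{"jaw":0.35,"xyz":[0,0,0],"roll":0}]' >/dev/null;python3 need.py 414 -270.5 0
python3 -m pendant '[{"jaw":0.35,"xyz":[0,0,0.002],"roll":0},{"jaw":0.35,"xyz":[0,0,0],"roll":0}]' >/dev/null;python3 need.py 414 -270.5 0
```

```text
t5.6 tcp [ 414.2 -271.    -2.2] need(mm, tool) [-0.2 -0.5 -2.2] yaw -0.25 tilt 0.25 F [-0.1  0.3  0.4] gap 33.3 q7 -1.15
t5.9 tcp [ 414.2 -271.    -5.5] need(mm, tool) [-0.2 -0.5 -5.5] yaw -0.25 tilt 0.24 F [-1.   0.1  0.3] gap 32.9 q7 -1.15
t6.1 tcp [ 414.2 -271.    -7.6] need(mm, tool) [-0.1 -0.5 -7.6] yaw -0.25 tilt 0.24 F [-0.3 -0.9  0. ] gap 32.9 q7 -1.15
```

```bash
python3 -m pendant '[{"jaw":0.1,"xyz":[0,0,0],"roll":0},{"jaw":0.1,"xyz":[0,0,0],"roll":0},{"jaw":0.1,"xyz":[0,0,0],"roll":0},{"jaw":0.1,"xyz":[0,0,0],"roll":0}]' 20 >/dev/null;python3 need.py 414 -270.5 0
python3 -m pendant '[{"jaw":0.1,"xyz":[0,0,-0.02],"roll":0},{"jaw":0.1,"xyz":[0,0,-0.04],"roll":0},{"jaw":0.1,"xyz":[0,0,-0.04],"roll":0},{"jaw":0.1,"xyz":[0,0,0],"roll":0}]' >/dev/null;python3 need.py 501.2 109.3 100
python3 - <<'E'
from cell import ctrl;import cv2;from meas import *
out=[]
tcp=np.array(ctrl.get_state()["tcp_pos"])
for n,r in(("wrist",100),("side",35)):
    s=ctrl.snapshot(n);im=s["img"].copy();p=proj(s,tcp);q=proj(s,tcp+[0,0,.0188])
    c=p.astype(int);x0=max(0,c[0]-r);y0=max(0,min(c[1]-r,420-2*r));k=400/(2*r);cr=cv2.resize(im[y0:y0+2*r,x0:x0+2*r],(400,400),interpolation=2)
    for X,col in((p,(0,0,255)),(q,(0,255,0))):cv2.circle(cr,tuple(((X-[x0,y0])*k).astype(int).tolist()),3,col,-1)
    out.append(cr)
cv2.imwrite("pics/w5.png",np.hstack(out))
E
```

```text
t6.6 tcp [ 414.2 -271.1   -7.5] need(mm, tool) [-0.2 -0.5 -7.5] yaw -0.25 tilt 0.25 F [ 0.2  0.3 -0.9] gap 15.0 q7 -1.15
t7.1 tcp [ 413.6 -270.4   95. ] need(mm, tool) [  86.  -380.1   -6. ] yaw -0.25 tilt 0.18 F [ 0.7  0.2 -1.1] gap 15.3 q7 -1.14
```

View pics/w5.png

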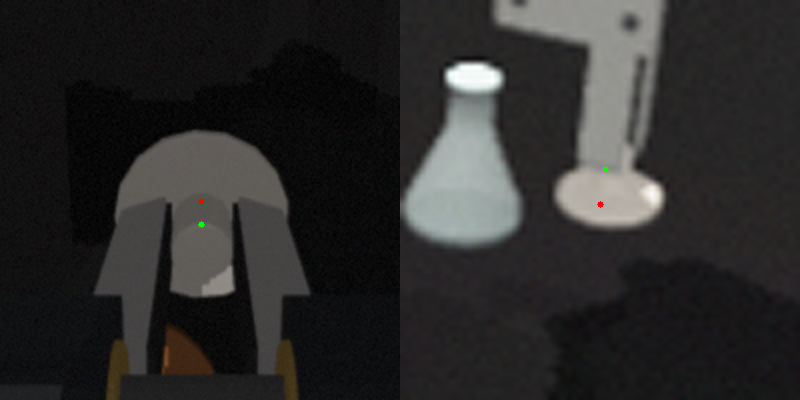

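lid48 is held flat (gap 15.3 mm, about the knob's 16, weight felt). Carry it to crucible36.

```bash
python3 -m pendant '[{"jaw":0.1,"xyz":[0.0085,-0.02,0],"roll":0},{"jaw":0.1,"xyz":[0.0085,-0.038,0],"roll":0},{"jaw":0.1,"xyz":[0.0085,-0.038,0],"roll":0},{"jaw":0.1,"xyz":[0.0085,-0.038,0],"roll":0},{"jaw":0.1,"xyz":[0.0085,-0.038,0],"roll":0},{"jaw":0.1,"xyz":[0.0085,-0.038,0],"roll":0},{"jaw":0.1,"xyz":[0.0085,-0.038,0],"roll":0},{"jaw":0.1,"xyz":[0.0085,-0.038,0],"roll":0},{"jaw":0.1,"xyz":[0.0085,-0.038,0],"roll":0},{"jaw":0.1,"xyz":[0.0085,-0.025,0],"roll":0},{"jaw":0.1,"xyz":[0,0,0],"roll":0},{"jaw":0.1,"xyz":[0,0,0],"roll":0}]'>/dev/null;python3 need.py 501.4 109 50
```

```text
t8.7 tcp [491.7  90.1  76.5] need(mm, tool) [ 10.3 -19.   26.3] yaw -0.3 tilt 1.45 F [-0.2  0.1 -0.1] gap 15.0 q7 -1.96
```

```bash
python3 -m pendant '[{"jaw":0.1,"xyz":[0.005,-0.008,0.0],"roll":0},{"jaw":0.1,"xyz":[0.005,-0.008,0],"roll":0},{"jaw":0.1,"xyz":[0.0,0,0],"roll":0}]'>/dev/null;python3 need.py 501.4 109 60
cat > held.py <<'E'
import sys;from cell import ctrl;from meas import *
# held lid: name, underside z(mm) -> lid centre from top and side cams (disc edge plane); also draws nothing
n,z=sys.argv[1],float(sys.argv[2])/1e3
OBJ[n]=(z+.005,OBJ[n][1]);tcp=np.array(ctrl.get_state()["tcp_pos"]);print("R",np.round(ctrl.get_state()["tool_rot"],3).tolist())
out=[]
for c in("top","side"):
    s=ctrl.snapshot(c);q=proj(s,np.r_[tcp[:2],z]).astype(int);r=40
    x0,y0=max(0,q[0]-r),max(0,q[1]-r);out.append(cv2.resize(s["img"][y0:y0+2*r,x0:x0+2*r],(400,400),interpolation=2))
    b=min(blobs(s),key=lambda k:np.linalg.norm(k.mean(0)-q));
    # knob and hand hide the far side: use near half
    P,cc=back(s,b,z+.0025);r0=OBJ[n][1]
    m=tcp[:2].copy()
    for _ in range(5):
        Q=P[abs(np.linalg.norm(P-m,axis=1)-r0)<.008]
        m=least_squares(lambda p:np.linalg.norm(Q-p,axis=1)-r0,m,loss="soft_l1",f_scale=.001).x
    print(c,len(Q),np.round(m*1e3,1),"tcp",np.round(tcp*1e3,1))
cv2.imwrite("pics/h.png",np.hstack(out))
E
python3 held.py lid48 84
```

```text
t9.1 tcp [502.1 105.3  75.7] need(mm, tool) [-0.3 -3.7 15.7] yaw -0.44 tilt 1.49 F [ 0.5 -0.4 -0.5] gap 15.3 q7 -1.99
R [[1.0, -0.008, -0.026], [-0.008, -1.0, 0.001], [-0.026, -0.001, -1.0]]
top 0 [502.1 105.3] tcp [502.1 105.3  75.7]
side 48 [500.1 107.4] tcp [502.1 105.3  75.7]
```

View pics/h.png

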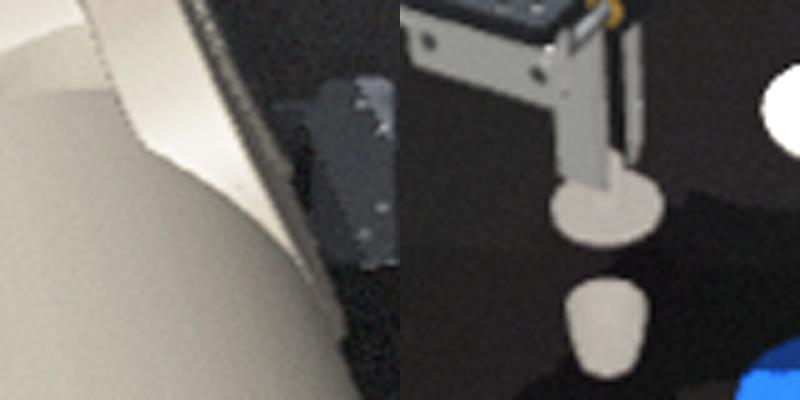

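Side view: lid48 is flat above crucible36. Camera and arm agree within 1 mm (top view is blocked by the arm). Now lower it.

```bash
python3 -m pendant '[{"jaw":0.1,"xyz":[0.001,-0.0035,0.01],"roll":0},{"jaw":0.1,"xyz":[0,0,0.015],"roll":0},{"jaw":0.1,"xyz":[0,0,0.015],"roll":0},{"jaw":0.1,"xyz":[0,0,0],"roll":0},{"jaw":0.1,"xyz":[0,0,0],"roll":0}]'>/dev/null;python3 need.py 501.4 109 24.5
```

```text
t9.8 tcp [500.8 107.7  32. ] need(mm, tool) [ 0.8 -1.3  7.4] yaw -0.49 tilt 1.6 F [-0.4 -0.7 -0.4] gap 15.3 q7 -2.02
```

```bash
python3 held.py lid48 40
```

```text
R [[1.0, -0.009, -0.028], [-0.009, -1.0, -0.0], [-0.028, 0.0, -1.0]]
top 0 [500.8 107.7] tcp [500.8 107.7  32. ]
side 36 [499.2 109.5] tcp [500.8 107.7  32. ]
```

Shift (0.7, +1) mm and lower until contact.

```bash
python3 -m pendant '[{"jaw":0.1,"xyz":[0.0009,-0.001,0.004],"roll":0},{"jaw":0.1,"xyz":[0,0,0.0],"roll":0}]'>/dev/null;python3 need.py 501.4 109 24.5
python3 -m pendant '[{"jaw":0.1,"xyz":[0,0,0.0015],"roll":0},{"jaw":0.1,"xyz":[0,0,0.0],"roll":0}]'>/dev/null;python3 need.py 501.4 109 24.5
python3 -m pendant '[{"jaw":0.1,"xyz":[0,0,0.001],"roll":0},{"jaw":0.1,"xyz":[0,0,0.0],"roll":0}]'>/dev/null;python3 need.py 501.4 109 24.5
```

```text
t10.2 tcp [502.2 108.9  28.5] need(mm, tool) [-0.7 -0.1  4.1] yaw -0.5 tilt 1.51 F [-0.2  0.5 -0. ] gap 15.3 q7 -2.03
t10.4 tcp [502.4 108.9  27.2] need(mm, tool) [-0.9 -0.1  2.7] yaw -0.5 tilt 1.48 F [-0.1 -0.2 -0.6] gap 15.3 q7 -2.03
t10.7 tcp [502.4 108.9  26.1] need(mm, tool) [-0.9 -0.1  1.7] yaw -0.5 tilt 1.48 F [ 0.4 -0.  -0.1] gap 14.9 q7 -2.03
```

```bash
python3 -m pendant '[{"jaw":0.1,"xyz":[-0.0006,0,0.001],"roll":0},{"jaw":0.1,"xyz":[0,0,0.0],"roll":0}]'>/dev/null;python3 need.py 501.4 109 24.5
python3 -m pendant '[{"jaw":0.1,"xyz":[0,0,0.0007],"roll":0},{"jaw":0.1,"xyz":[0,0,0.0],"roll":0}]'>/dev/null;python3 need.py 501.4 109 24.5
python3 -m pendant '[{"jaw":0.1,"xyz":[0,0,0.0006],"roll":0},{"jaw":0.1,"xyz":[0,0,0.0],"roll":0}]'>/dev/null;python3 need.py 501.4 109 24.5
```

```text
t10.9 tcp [501.7 108.9  25.1] need(mm, tool) [-0.3 -0.1  0.6] yaw -0.5 tilt 1.48 F [ 0.4 -0.4  0.1] gap 14.9 q7 -2.03
t11.2 tcp [502.  109.   24.7] need(mm, tool) [-0.6 -0.   0.2] yaw -0.5 tilt 1.44 F [ 0.1 -0.3  2.9] gap 15.2 q7 -2.03
t11.4 tcp [502.5 109.1  24.7] need(mm, tool) [-1.1  0.1  0.2] yaw -0.52 tilt 1.38 F [ 0.4 -0.7  1.9] gap 15.1 q7 -2.03
```

Contact came at a reading of 24.7 (24.5 predicted), so the z relation holds. Release and rise.

```bash
python3 -m pendant '[{"jaw":0.2,"xyz":[0,0,0],"roll":0},{"jaw":0.35,"xyz":[0,0,0],"roll":0},{"jaw":0.4,"xyz":[0,0,0],"roll":0},{"jaw":0.4,"xyz":[0,0,0],"roll":0},{"jaw":0.4,"xyz":[0,0,-0.02],"roll":0},{"jaw":0.4,"xyz":[0,0,-0.03],"roll":0},{"jaw":0.4,"xyz":[0,0,-0.03],"roll":0},{"jaw":0.4,"xyz":[0,0,0],"roll":0}]'>/dev/null;python3 need.py 391 262 60
python3 - <<'E'
from cell import ctrl;from meas import *
s=ctrl.snapshot("side");OBJ["x"]=(.037,.024)
q=proj(s,np.array([.501,.109,.034]));b=min(blobs(s),key=lambda k:np.linalg.norm(k.mean(0)-q));print(fit(s,"x",b),fit(s,"x",b,True))
E
```

```text
t12.4 tcp [503.8 109.  106.1] need(mm, tool) [-112.9 -152.    49.1] yaw -0.5 tilt 1.5 F [ 0.8 -0.2 -0.1] gap 37.8 q7 -1.99
(array([0.50167883, 0.10829526, 0.024     ]), np.float64(0.003731207188831524)) (array([0.50484061, 0.1027323 , 0.01967087]), np.float64(0.003312578581814981))
```

```bash
python3 -m pendant '[{"jaw":0.4,"xyz":[-0.0141,-0.019,0],"roll":0},{"jaw":0.4,"xyz":[-0.0141,-0.019,0],"roll":0},{"jaw":0.4,"xyz":[-0.0141,-0.019,0],"roll":0},{"jaw":0.4,"xyz":[-0.0141,-0.019,0],"roll":0},{"jaw":0.4,"xyz":[-0.0141,-0.019,0],"roll":0},{"jaw":0.4,"xyz":[-0.0141,-0.019,0],"roll":0},{"jaw":0.4,"xyz":[-0.0141,-0.019,0],"roll":0},{"jaw":0.4,"xyz":[-0.0141,-0.016,0],"roll":0},{"jaw":0.4,"xyz":[0,0,0],"roll":0},{"jaw":0.4,"xyz":[0,0,0],"roll":0}]'>/dev/null;python3 need.py 391 262 40
```

```text
t13.7 tcp [383.5 259.6  99. ] need(mm, tool) [ 9.8 -2.8 58.6] yaw -0.55 tilt 2.29 F [ 0.2 -0.9  0.4] gap 37.5 q7 -2.38
```

```bash
python3 -m pendant '[{"jaw":0.4,"xyz":[0.005,-0.0014,0.02],"roll":0},{"jaw":0.4,"xyz":[0.005,-0.0014,0.02],"roll":0},{"jaw":0.4,"xyz":[0,0,0.02],"roll":0},{"jaw":0.4,"xyz":[0,0,0],"roll":0},{"jaw":0.4,"xyz":[0,0,0],"roll":0}]'>/dev/null;python3 need.py 391 262 -7.5
python3 - <<'E'
from cell import ctrl;from meas import *
print(np.round(ctrl.get_state()["tool_rot"],3).tolist())
s=ctrl.snapshot("wrist");q=proj(s,np.array([.391,.262,.005]));print(q)
b=min(blobs(s),key=lambda k:np.linalg.norm(k.mean(0)-q));P=back(s,b,.005)[0];m=np.array([.391,.262])
for _ in range(6):
    Q=P[abs(np.linalg.norm(P-m,axis=1)-.038)<.006];m=least_squares(lambda p:np.linalg.norm(Q-p,axis=1)-.038,m,loss="soft_l1",f_scale=.001).x
print(len(Q),m*1e3);cv2.imwrite("pics/w6.png",s["img"])
E
```

```text
t14.3 tcp [394.1 258.4  36.5] need(mm, tool) [-1.4 -3.9 44.1] yaw -0.86 tilt 2.31 F [ 0.5  0.2 -0.1] gap 37.9 q7 -2.42
[[0.999, -0.015, -0.04], [-0.015, -1.0, -0.007], [-0.04, 0.007, -0.999]]
[281.99677256 233.26721181]
206 [390.76920178 261.80474084]
```

View pics/w6.png

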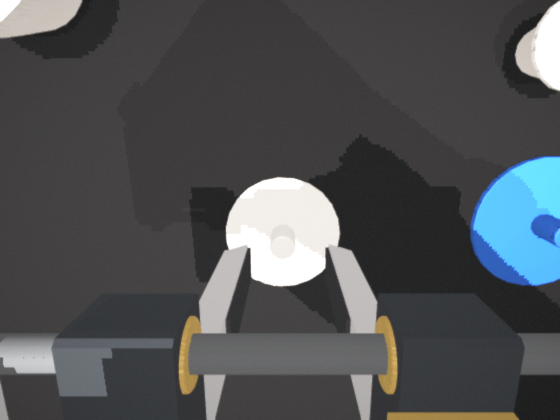

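The wrist view shows lid76 at (283,232) with the knob between the fingers, and its fit agrees: (390.8, 261.8). Lower.

```bash
python3 -m pendant '[{"jaw":0.4,"xyz":[-0.001,-0.0038,0.0],"roll":0},{"jaw":0.4,"xyz":[0,0,0.015],"roll":0},{"jaw":0.4,"xyz":[0,0,0.015],"roll":0},{"jaw":0.4,"xyz":[0,0,0],"roll":0},{"jaw":0.4,"xyz":[0,0,0],"roll":0}]'>/dev/null;python3 need.py 391 262 -7.5
```

```text
t15.0 tcp [392.2 262.5   5.3] need(mm, tool) [-0.7  0.4 12.8] yaw -0.85 tilt 2.23 F [ 0.5 -0.2  0.3] gap 37.4 q7 -2.46
```

```bash
python3 -m pendant '[{"jaw":0.35,"xyz":[-0.0005,0.0005,0.006],"roll":0},{"jaw":0.35,"xyz":[0,0,0.005],"roll":0},{"jaw":0.35,"xyz":[0,0,0],"roll":0},{"jaw":0.35,"xyz":[0,0,0],"roll":0}]'>/dev/null;python3 need.py 391 262 -7.5
python3 -m pendant '[{"jaw":0.1,"xyz":[0,0,0.0005],"roll":0},{"jaw":0.1,"xyz":[0,0,0],"roll":0},{"jaw":0.1,"xyz":[0,0,0],"roll":0},{"jaw":0.1,"xyz":[0,0,0],"roll":0}]' 25 >/dev/null;python3 need.py 391 262 -7.5
python3 -m pendant '[{"jaw":0.1,"xyz":[0,0,-0.02],"roll":0},{"jaw":0.1,"xyz":[0,0,-0.03],"roll":0},{"jaw":0.1,"xyz":[0,0,-0.03],"roll":0},{"jaw":0.1,"xyz":[0,0,-0.02],"roll":0},{"jaw":0.1,"xyz":[0,0,0],"roll":0},{"jaw":0.1,"xyz":[0,0,0],"roll":0}]'>/dev/null;python3 need.py 665.2 -65 100
```

```text
t15.5 tcp [391.5 262.   -6.1] need(mm, tool) [-0.4 -0.   1.4] yaw -0.85 tilt 2.2 F [-0.2  0.6  0.2] gap 32.9 q7 -2.47
t16.0 tcp [391.7 262.1  -6.4] need(mm, tool) [-0.6  0.1  1.2] yaw -0.85 tilt 2.17 F [ 0.2  0.  -1.6] gap 15.1 q7 -2.47
t16.8 tcp [394.6 262.   95.4] need(mm, tool) [275.  323.1 -12.9] yaw -0.84 tilt 2.27 F [-0.5 -0.4 -0.5] gap 14.8 q7 -2.39
```

```bash
python3 -m pendant '[{"jaw":0.1,"xyz":[0.01,0.015,-0.005],"roll":0},{"jaw":0.1,"xyz":[0.021,0.025,-0.003],"roll":0},{"jaw":0.1,"xyz":[0.021,0.025,-0.003],"roll":0},{"jaw":0.1,"xyz":[0.021,0.025,-0.003],"roll":0},{"jaw":0.1,"xyz":[0.021,0.025,-0.003],"roll":0},{"jaw":0.1,"xyz":[0.021,0.025,-0.003],"roll":0},{"jaw":0.1,"xyz":[0.021,0.025,-0.003],"roll":0}]'>/dev/null;python3 need.py 665.2 -65 100
```

```text
t17.6 tcp [528.2  91.2 106.6] need(mm, tool) [138.5 155.    1.4] yaw -0.5 tilt 2.89 F [ 0.3  0.  -0.4] gap 14.6 q7 -1.95
```

```bash
python3 -m pendant '[{"jaw":0.1,"xyz":[0.021,0.024,-0.003],"roll":0},{"jaw":0.1,"xyz":[0.021,0.024,-0.003],"roll":0},{"jaw":0.1,"xyz":[0.021,0.024,-0.003],"roll":0},{"jaw":0.1,"xyz":[0.021,0.024,-0.003],"roll":0},{"jaw":0.1,"xyz":[0.021,0.024,-0.003],"roll":0},{"jaw":0.1,"xyz":[0.015,0.015,0],"roll":0},{"jaw":0.1,"xyz":[0,0,0],"roll":0},{"jaw":0.1,"xyz":[0,0,0],"roll":0}]'>/dev/null;python3 need.py 665.2 -65 70
```

```text
t18.6 tcp [646.9 -51.1 105.2] need(mm, tool) [20.7 13.3 34.1] yaw -0.59 tilt 3.74 F [ 0.1  0.7 -0.6] gap 14.7 q7 -1.69
```

```bash
python3 -m pendant '[{"jaw":0.1,"xyz":[0.01,0.0065,0.01],"roll":0},{"jaw":0.1,"xyz":[0.01,0.0065,0.01],"roll":0},{"jaw":0.1,"xyz":[0,0,0],"roll":0},{"jaw":0.1,"xyz":[0,0,0],"roll":0}]'>/dev/null;python3 need.py 665.2 -65 70; python3 held.py lid76 92
```

```text
t19.1 tcp [665.7 -63.8  81.7] need(mm, tool) [ 0.2  1.1 11.8] yaw -0.47 tilt 3.81 F [-0.2 -0.5 -0.9] gap 15.2 q7 -1.67
R [[0.998, -0.007, -0.065], [-0.008, -1.0, -0.012], [-0.065, 0.012, -0.998]]
top 0 [665.7 -63.8] tcp [665.7 -63.8  81.7]
side 42 [659.  -58.3] tcp [665.7 -63.8  81.7]
```

View pics/h.png

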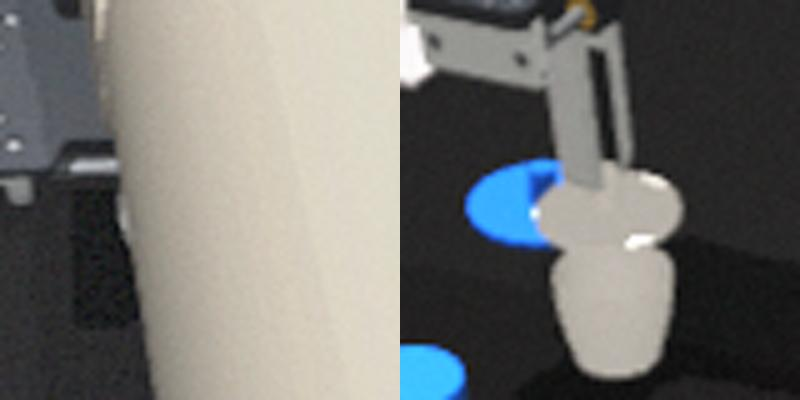

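```bash
python3 held.py lid76 88
python3 -m pendant '[{"jaw":0.1,"xyz":[0.0,0.0008,0.01],"roll":0},{"jaw":0.1,"xyz":[0.001,0,0.01],"roll":0},{"jaw":0.1,"xyz":[0.001,0,0.008],"roll":0},{"jaw":0.1,"xyz":[0,0,0],"roll":0},{"jaw":0.1,"xyz":[0,0,0],"roll":0}]'>/dev/null;python3 need.py 665.2 -65 45.6
```

```text
R [[0.998, -0.007, -0.065], [-0.008, -1.0, -0.012], [-0.065, 0.013, -0.998]]
top 0 [665.6 -63.9] tcp [665.6 -63.9  82. ]
side 43 [663.2 -64.2] tcp [665.6 -63.9  82. ]
t20.0 tcp [665.6 -65.   52. ] need(mm, tool) [-0.  -0.   6.4] yaw -0.46 tilt 3.79 F [ 0.1 -0.  -1.3] gap 14.7 q7 -1.68
```

Lid and crucible64 coincide in the side camera to 0.3 mm. Lower to contact.

```bash
python3 -m pendant '[{"jaw":0.1,"xyz":[0.0002,0,0.004],"roll":0},{"jaw":0.1,"xyz":[0,0,0.0],"roll":0},{"jaw":0.1,"xyz":[0,0,0.0],"roll":0}]'>/dev/null;python3 need.py 665.2 -65 45.6
python3 -m pendant '[{"jaw":0.1,"xyz":[0,0,0.001],"roll":0},{"jaw":0.1,"xyz":[0,0,0.0],"roll":0}]'>/dev/null;python3 need.py 665.2 -65 45.6
python3 -m pendant '[{"jaw":0.1,"xyz":[0,0,0.0006],"roll":0},{"jaw":0.1,"xyz":[0,0,0.0],"roll":0}]'>/dev/null;python3 need.py 665.2 -65 45.6
```

```text
t20.4 tcp [665.9 -65.   48.3] need(mm, tool) [-0.5 -0.   2.7] yaw -0.46 tilt 3.75 F [-0.1 -0.3 -0.4] gap 14.8 q7 -1.68
t20.6 tcp [665.9 -65.   47.4] need(mm, tool) [-0.6 -0.   1.8] yaw -0.46 tilt 3.73 F [-0.4  0.4 -1.2] gap 14.7 q7 -1.68
t20.9 tcp [666.  -65.   46.8] need(mm, tool) [-0.7 -0.   1.3] yaw -0.46 tilt 3.72 F [ 0.2  0.3 -0.6] gap 14.8 q7 -1.68
```

```bash
python3 -m pendant '[{"jaw":0.1,"xyz":[-0.0005,0,0.0006],"roll":0},{"jaw":0.1,"xyz":[0,0,0.0],"roll":0}]'>/dev/null;python3 need.py 665.2 -65 45.6
python3 -m pendant '[{"jaw":0.1,"xyz":[0,0,0.0006],"roll":0},{"jaw":0.1,"xyz":[0,0,0.0],"roll":0}]'>/dev/null;python3 need.py 665.2 -65 45.6
python3 -m pendant '[{"jaw":0.2,"xyz":[0,0,0],"roll":0},{"jaw":0.3,"xyz":[0,0,0],"roll":0},{"jaw":0.4,"xyz":[0,0,0],"roll":0},{"jaw":0.4,"xyz":[0,0,0],"roll":0},{"jaw":0.4,"xyz":[0.001,0,-0.02],"roll":0},{"jaw":0.4,"xyz":[0.001,0,-0.025],"roll":0},{"jaw":0.4,"xyz":[0,0,-0.03],"roll":0},{"jaw":0.4,"xyz":[0,0,0],"roll":0},{"jaw":0.4,"xyz":[0,0,0],"roll":0}]'>/dev/null;python3 need.py 629.7 242 100
python3 - <<'E'
from cell import ctrl
print([round(x,3) for x in ctrl.get_state()["qpos"]]);
E
```

```text
t21.1 tcp [665.5 -65.   46.3] need(mm, tool) [-0.2 -0.   0.7] yaw -0.46 tilt 3.71 F [-0.6  0.2  0.2] gap 15.1 q7 -1.68
t21.4 tcp [665.5 -65.   45.9] need(mm, tool) [-0.3 -0.   0.3] yaw -0.47 tilt 3.7 F [0.3 0.3 0.7] gap 15.0 q7 -1.68
t22.5 tcp [673.7 -64.  127.7] need(mm, tool) [ -44.7 -305.9   26.6] yaw -0.46 tilt 3.55 F [-0.9  0.6  0.2] gap 37.6 q7 -1.66
[np.float64(0.11), np.float64(0.515), np.float64(-0.166), np.float64(1.58), np.float64(0.101), np.float64(1.116), np.float64(-1.663)]
```

```bash
python3 -m pendant '[{"jaw":0.4,"xyz":[-0.004,-0.015,0],"roll":0},{"jaw":0.4,"xyz":[-0.004,-0.027,0],"roll":0},{"jaw":0.4,"xyz":[-0.004,-0.027,0],"roll":0},{"jaw":0.4,"xyz":[-0.004,-0.027,0],"roll":0},{"jaw":0.4,"xyz":[-0.004,-0.027,0],"roll":0},{"jaw":0.4,"xyz":[-0.004,-0.027,0],"roll":0},{"jaw":0.4,"xyz":[-0.004,-0.027,0],"roll":0},{"jaw":0.4,"xyz":[-0.004,-0.027,0],"roll":0},{"jaw":0.4,"xyz":[-0.004,-0.027,0],"roll":0},{"jaw":0.4,"xyz":[-0.004,-0.027,0],"roll":0},{"jaw":0.4,"xyz":[-0.004,-0.02,0],"roll":0},{"jaw":0.4,"xyz":[0,0,0],"roll":0}]'>/dev/null;python3 need.py 629.7 242 50;python3 - <<'E'
from cell import ctrl;import numpy as np
print(np.round(ctrl.get_state()["tool_rot"],3).tolist());
E
```

```text
t24.0 tcp [619.1 234.7 120.2] need(mm, tool) [15.8 -8.2 69.2] yaw -0.0 tilt 4.32 F [ 0.6 -0.8  1. ] gap 37.7 q7 -2.11
[[0.997, 0.001, -0.074], [-0.0, -1.0, -0.012], [-0.074, 0.012, -0.997]]
```

```bash
python3 -m pendant '[{"jaw":0.4,"xyz":[0.007,-0.004,0.025],"roll":0},{"jaw":0.4,"xyz":[0.007,-0.004,0.025],"roll":0},{"jaw":0.4,"xyz":[0.001,0,0.025],"roll":0},{"jaw":0.4,"xyz":[0,0,0],"roll":0},{"jaw":0.4,"xyz":[0,0,0],"roll":0}]'>/dev/null;python3 need.py 629.7 242 -7
cat > wl.py <<'E'
import sys;from cell import ctrl;from meas import *
n=sys.argv[1];m=np.array(list(map(float,sys.argv[2:4])))/1e3;z=float(sys.argv[4])/1e3+.005 if len(sys.argv)>4 else .005;r=OBJ[n][1]
s=ctrl.snapshot("wrist");q=proj(s,np.r_[m,z])
b=min(blobs(s),key=lambda k:np.linalg.norm(k.mean(0)-q));P=back(s,b,z)[0]
for _ in range(6):
    Q=P[abs(np.linalg.norm(P-m,axis=1)-r)<.007];m=least_squares(lambda p:np.linalg.norm(Q-p,axis=1)-r,m,loss="soft_l1",f_scale=.001).x
print("wrist",n,len(Q),np.round(m*1e3,1),np.std(np.linalg.norm(Q-m,axis=1)-r)*1e3)
E
python3 wl.py lid62 629.7 242
```

```text
t24.6 tcp [630. 238.  41.] need(mm, tool) [ 3.3 -4.6 47.8] yaw -0.23 tilt 4.34 F [ 0.5 -0.1  1.1] gap 37.6 q7 -2.13
wrist lid62 289 [629.8 241.9] 1.5518963198213118
```

```bash
python3 -m pendant '[{"jaw":0.4,"xyz":[0.002,-0.0042,0.0],"roll":0},{"jaw":0.4,"xyz":[0.001,0,0.015],"roll":0},{"jaw":0.4,"xyz":[0.001,0,0.016],"roll":0},{"jaw":0.4,"xyz":[0,0,0],"roll":0},{"jaw":0.4,"xyz":[0,0,0],"roll":0}]'>/dev/null;python3 need.py 629.7 242 -6.5
```

```text
t25.3 tcp [632.4 242.2   8.8] need(mm, tool) [-1.6 -0.  15.4] yaw -0.24 tilt 4.25 F [-0.9  0.2  0.4] gap 37.5 q7 -2.14
```

```bash
python3 -m pendant '[{"jaw":0.35,"xyz":[-0.0018,0,0.007],"roll":0},{"jaw":0.35,"xyz":[0,0,0.006],"roll":0},{"jaw":0.35,"xyz":[0,0,0],"roll":0},{"jaw":0.35,"xyz":[0,0,0],"roll":0}]'>/dev/null;python3 need.py 629.7 242 -6.5
python3 -m pendant '[{"jaw":0.35,"xyz":[0,0,0.001],"roll":0},{"jaw":0.1,"xyz":[0,0,0],"roll":0},{"jaw":0.1,"xyz":[0,0,0],"roll":0},{"jaw":0.1,"xyz":[0,0,0],"roll":0},{"jaw":0.1,"xyz":[0,0,0],"roll":0}]' 25 >/dev/null;python3 need.py 629.7 242 -6.5
python3 -m pendant '[{"jaw":0.1,"xyz":[0,0,-0.02],"roll":0},{"jaw":0.1,"xyz":[0,0,-0.03],"roll":0},{"jaw":0.1,"xyz":[0,0,-0.035],"roll":0},{"jaw":0.1,"xyz":[0,0,-0.035],"roll":0},{"jaw":0.1,"xyz":[0,0,0],"roll":0},{"jaw":0.1,"xyz":[0,0,0],"roll":0}]'>/dev/null;python3 need.py 611 -267.3 100
```

```text
t25.8 tcp [629.7 242.1  -4.5] need(mm, tool) [0.2 0.1 2. ] yaw -0.24 tilt 4.22 F [0.5 0.2 0.5] gap 33.2 q7 -2.15
t26.4 tcp [629.9 242.1  -5.1] need(mm, tool) [-0.1  0.1  1.4] yaw -0.24 tilt 4.18 F [ 0.  -0.9 -1.1] gap 14.8 q7 -2.15
t27.1 tcp [639.6 244.2 124.5] need(mm, tool) [-24.8 511.3  32.3] yaw -0.23 tilt 4.01 F [ 0.9 -0.5 -1.1] gap 14.5 q7 -2.12
```

```bash
python3 -m pendant '[{"jaw":0.1,"xyz":[-0.001,0.015,-0.002],"roll":0},{"jaw":0.1,"xyz":[-0.001,0.027,-0.002],"roll":0},{"jaw":0.1,"xyz":[-0.001,0.027,-0.002],"roll":0},{"jaw":0.1,"xyz":[-0.001,0.027,-0.002],"roll":0},{"jaw":0.1,"xyz":[-0.001,0.027,-0.002],"roll":0},{"jaw":0.1,"xyz":[-0.001,0.027,-0.002],"roll":0},{"jaw":0.1,"xyz":[-0.001,0.027,-0.002],"roll":0},{"jaw":0.1,"xyz":[-0.001,0.027,-0.002],"roll":0},{"jaw":0.1,"xyz":[-0.001,0.027,-0.002],"roll":0},{"jaw":0.1,"xyz":[-0.001,0.027,-0.002],"roll":0}]'>/dev/null;python3 need.py 611 -267.3 110
```

```text
t28.4 tcp [622.4 -31.5 142.3] need(mm, tool) [ -7.1 235.3  36.9] yaw -0.39 tilt 4.85 F [ 0.2  0.3 -0.6] gap 14.5 q7 -1.71
```

```bash
python3 -m pendant '[{"jaw":0.1,"xyz":[0.001,0.025,0.002],"roll":0},{"jaw":0.1,"xyz":[0.001,0.025,0.002],"roll":0},{"jaw":0.1,"xyz":[0.001,0.025,0.002],"roll":0},{"jaw":0.1,"xyz":[0.001,0.025,0.002],"roll":0},{"jaw":0.1,"xyz":[0.001,0.025,0.002],"roll":0},{"jaw":0.1,"xyz":[0.001,0.025,0.002],"roll":0},{"jaw":0.1,"xyz":[0.001,0.022,0.002],"roll":0},{"jaw":0.1,"xyz":[0,0.012,0],"roll":0},{"jaw":0.1,"xyz":[0,0,0],"roll":0},{"jaw":0.1,"xyz":[0,0,0],"roll":0}]'>/dev/null;python3 need.py 611 -267.3 60
```

```text
t29.6 tcp [ 617.4 -231.6  125.4] need(mm, tool) [ 0.4 34.7 66.2] yaw -0.86 tilt 5.52 F [0.1 0.  0.1] gap 14.5 q7 -1.41
```

```bash
python3 -m pendant '[{"jaw":0.1,"xyz":[0.0005,0.011,0.015],"roll":0},{"jaw":0.1,"xyz":[0,0.011,0.015],"roll":0},{"jaw":0.1,"xyz":[0,0.01,0.015],"roll":0},{"jaw":0.1,"xyz":[0,0,0],"roll":0},{"jaw":0.1,"xyz":[0,0,0],"roll":0}]'>/dev/null;python3 need.py 611 -267.3 36.9; python3 held.py lid62 78
```

```text
t30.3 tcp [ 612.6 -265.    76.8] need(mm, tool) [ 2.3  1.7 39.9] yaw -0.76 tilt 5.6 F [-0.  -0.1 -0.8] gap 14.6 q7 -1.37
R [[0.995, -0.012, -0.096], [-0.013, -1.0, -0.015], [-0.096, 0.016, -0.995]]
top 104 [ 613.  -263.2] tcp [ 612.6 -265.    76.8]
side 0 [ 612.6 -265. ] tcp [ 612.6 -265.    76.8]
```

View pics/h.png

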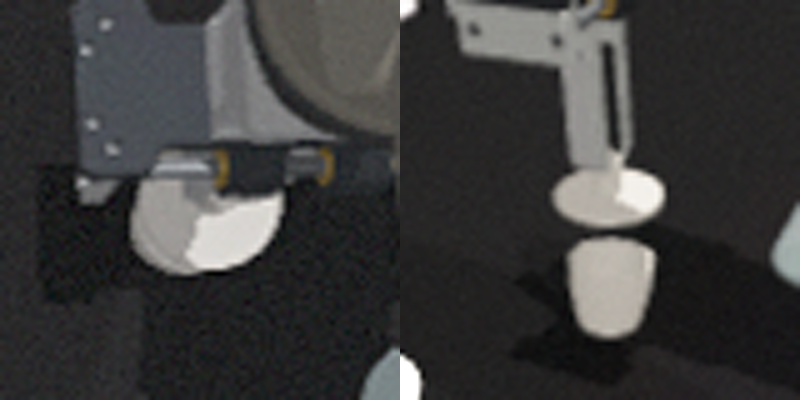

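lid62 hangs flat over crucible50 and clear of it. Lower.

```bash
python3 -m pendant '[{"jaw":0.1,"xyz":[0.001,0.002,0.008],"roll":0},{"jaw":0.1,"xyz":[0.001,0,0.012],"roll":0},{"jaw":0.1,"xyz":[0.0005,0,0.011],"roll":0},{"jaw":0.1,"xyz":[0,0,0],"roll":0},{"jaw":0.1,"xyz":[0,0,0],"roll":0}]'>/dev/null;python3 need.py 611 -267.3 36.9
python3 - <<'E'
from cell import ctrl;from meas import *
s=ctrl.snapshot("side");t=ctrl.get_state()["tcp_pos"];z=t[2]+.0051;OBJ["a"]=(z+.005,.031)
q=proj(s,np.r_[t[:2],z]);b=min(blobs(s),key=lambda k:np.linalg.norm(k.mean(0)-q));P=back(s,b,z+.0025)[0];m=t[:2].copy()
for _ in range(5):
    Q=P[abs(np.linalg.norm(P-m,axis=1)-.031)<.008];m=least_squares(lambda p:np.linalg.norm(Q-p,axis=1)-.031,m,loss="soft_l1",f_scale=.001).x
print("side lid",m*1e3,len(Q),"vs crucible side 609.2 -266")
E
```

```text
t31.0 tcp [ 612.5 -266.8   44.1] need(mm, tool) [-0.8  0.4  7.3] yaw -0.69 tilt 5.55 F [-0.   0.7 -0.4] gap 14.6 q7 -1.37
side lid [ 610.55210089 -266.15494819] 27 vs crucible side 609.2 -266
```

```bash
python3 -m pendant '[{"jaw":0.1,"xyz":[-0.0006,0.0004,0.005],"roll":0},{"jaw":0.1,"xyz":[0,0,0.0],"roll":0},{"jaw":0.1,"xyz":[0,0,0.0],"roll":0}]'>/dev/null;python3 need.py 611 -267.3 36.9
python3 -m pendant '[{"jaw":0.1,"xyz":[0,0,0.001],"roll":0},{"jaw":0.1,"xyz":[0,0,0.0],"roll":0}]'>/dev/null;python3 need.py 611 -267.3 36.9
python3 -m pendant '[{"jaw":0.1,"xyz":[0,0,0.0007],"roll":0},{"jaw":0.1,"xyz":[0,0,0.0],"roll":0}]'>/dev/null;python3 need.py 611 -267.3 36.9
```

```text
t31.4 tcp [ 611.6 -267.4   39.4] need(mm, tool) [-0.4 -0.2  2.6] yaw -0.69 tilt 5.51 F [-0.1 -0.7 -0.8] gap 14.8 q7 -1.37
t31.7 tcp [ 611.6 -267.5   38.6] need(mm, tool) [-0.5 -0.2  1.7] yaw -0.7 tilt 5.49 F [ 0.3  0.6 -0.1] gap 14.7 q7 -1.37
t31.9 tcp [ 611.6 -267.5   37.9] need(mm, tool) [-0.5 -0.2  1. ] yaw -0.69 tilt 5.49 F [-0.2 -0.5 -0.5] gap 15.1 q7 -1.37
```

```bash
python3 -m pendant '[{"jaw":0.1,"xyz":[-0.0003,0,0.0007],"roll":0},{"jaw":0.1,"xyz":[0,0,0.0],"roll":0}]'>/dev/null;python3 need.py 611 -267.3 36.9
python3 -m pendant '[{"jaw":0.2,"xyz":[0,0,0],"roll":0},{"jaw":0.3,"xyz":[0,0,0],"roll":0},{"jaw":0.4,"xyz":[0,0,0],"roll":0},{"jaw":0.4,"xyz":[0,0,0],"roll":0},{"jaw":0.4,"xyz":[-0.002,0,-0.02],"roll":0},{"jaw":0.4,"xyz":[-0.003,0,-0.025],"roll":0},{"jaw":0.4,"xyz":[-0.003,0,-0.03],"roll":0},{"jaw":0.4,"xyz":[0,0,0],"roll":0},{"jaw":0.4,"xyz":[0,0,0],"roll":0}]'>/dev/null;python3 need.py 478.3 -106 100
```

```text
t32.2 tcp [ 611.2 -267.6   37.2] need(mm, tool) [-0.2 -0.3  0.3] yaw -0.7 tilt 5.49 F [-0.6  0.5 -0.5] gap 14.7 q7 -1.37
t33.3 tcp [ 611.2 -266.5  120. ] need(mm, tool) [-132.4 -159.4   29.4] yaw -0.7 tilt 5.33 F [ 0.2  0.3 -1. ] gap 37.6 q7 -1.36
```

```bash
python3 -m pendant '[{"jaw":0.4,"xyz":[-0.011,-0.013,0],"roll":0},{"jaw":0.4,"xyz":[-0.0165,-0.019,0],"roll":0},{"jaw":0.4,"xyz":[-0.0165,-0.019,0],"roll":0},{"jaw":0.4,"xyz":[-0.0165,-0.019,0],"roll":0},{"jaw":0.4,"xyz":[-0.0165,-0.019,0],"roll":0},{"jaw":0.4,"xyz":[-0.0165,-0.019,0],"roll":0},{"jaw":0.4,"xyz":[-0.0165,-0.019,0],"roll":0},{"jaw":0.4,"xyz":[-0.014,-0.014,0],"roll":0},{"jaw":0.4,"xyz":[0,0,0],"roll":0},{"jaw":0.4,"xyz":[0,0,0],"roll":0}]'>/dev/null;python3 need.py 478.3 -106 50;python3 wl.py lid90 478.3 -106
python3 - <<'E'
from cell import ctrl;import numpy as np
print(np.round(ctrl.get_state()["tool_rot"],3).tolist());
E
```

```text
t34.5 tcp [ 475.7 -113.   125. ] need(mm, tool) [10.1 -8.1 74.3] yaw -0.46 tilt 5.88 F [-0.8  0.8 -0.7] gap 38.0 q7 -1.56
wrist lid90 287 [ 478.3 -106.7] 0.3816258292012983
[[0.995, -0.007, -0.102], [-0.008, -1.0, -0.014], [-0.102, 0.015, -0.995]]
```

```bash
python3 -m pendant '[{"jaw":0.4,"xyz":[0.005,-0.004,0.025],"roll":0},{"jaw":0.4,"xyz":[0.005,-0.003,0.025],"roll":0},{"jaw":0.4,"xyz":[0.002,0,0.025],"roll":0},{"jaw":0.4,"xyz":[0,0,0],"roll":0},{"jaw":0.4,"xyz":[0,0,0],"roll":0}]'>/dev/null;python3 need.py 477.5 -106.5 -5.5
```

```text
t35.2 tcp [ 482.  -109.    47.2] need(mm, tool) [ 0.8 -3.3 52.8] yaw -0.65 tilt 5.84 F [ 1.   0.8 -0.3] gap 37.6 q7 -1.6
```

```bash
python3 -m pendant '[{"jaw":0.4,"xyz":[0.0005,-0.003,0.01],"roll":0},{"jaw":0.4,"xyz":[0,0,0.013],"roll":0},{"jaw":0.4,"xyz":[0,0,0.013],"roll":0},{"jaw":0.4,"xyz":[0,0,0],"roll":0},{"jaw":0.4,"xyz":[0,0,0],"roll":0}]'>/dev/null;python3 need.py 477.5 -106.5 -5.5
```

```text
t35.9 tcp [ 479.6 -106.7   10.1] need(mm, tool) [-0.6 -0.4 15.7] yaw -0.67 tilt 5.73 F [-0.2 -0.5  0.2] gap 37.7 q7 -1.62
```

```bash
python3 -m pendant '[{"jaw":0.35,"xyz":[-0.0007,-0.0003,0.007],"roll":0},{"jaw":0.35,"xyz":[0,0,0.006],"roll":0},{"jaw":0.35,"xyz":[0,0,0],"roll":0},{"jaw":0.35,"xyz":[0,0,0],"roll":0}]'>/dev/null;python3 need.py 477.5 -106.5 -5.5
python3 -m pendant '[{"jaw":0.35,"xyz":[0,0,0.0015],"roll":0},{"jaw":0.1,"xyz":[0,0,0],"roll":0},{"jaw":0.1,"xyz":[0,0,0],"roll":0},{"jaw":0.1,"xyz":[0,0,0],"roll":0},{"jaw":0.1,"xyz":[0,0,0],"roll":0}]' 30 >/dev/null;python3 need.py 477.5 -106.5 -5.5
python3 -m pendant '[{"jaw":0.1,"xyz":[0,0,-0.02],"roll":0},{"jaw":0.1,"xyz":[-0.001,0,-0.03],"roll":0},{"jaw":0.1,"xyz":[-0.002,0,-0.035],"roll":0},{"jaw":0.1,"xyz":[-0.002,0,-0.04],"roll":0},{"jaw":0.1,"xyz":[0,0,0],"roll":0},{"jaw":0.1,"xyz":[0,0,0],"roll":0}]'>/dev/null;python3 need.py 544.6 398.6 130
```

```text
t36.4 tcp [ 477.9 -106.6   -3.2] need(mm, tool) [-0.2 -0.2  2.3] yaw -0.67 tilt 5.69 F [-0.7 -0.2 -0.3] gap 32.6 q7 -1.63
t37.0 tcp [ 478.  -106.7   -4.6] need(mm, tool) [-0.4 -0.2  1. ] yaw -0.67 tilt 5.66 F [ 0.8 -0.2 -0.4] gap 14.2 q7 -1.63
t37.7 tcp [ 484.4 -104.6  123.2] need(mm, tool) [  53.4 -503.6  -19.9] yaw -0.67 tilt 5.77 F [ 0.7 -0.6 -1.3] gap 14.4 q7 -1.58
```

```bash
python3 -m pendant '[{"jaw":0.1,"xyz":[0.003,-0.013,-0.002],"roll":0},{"jaw":0.1,"xyz":[0.003,-0.026,-0.002],"roll":0},{"jaw":0.1,"xyz":[0.003,-0.026,-0.002],"roll":0},{"jaw":0.1,"xyz":[0.003,-0.026,-0.002],"roll":0},{"jaw":0.1,"xyz":[0.003,-0.026,-0.002],"roll":0},{"jaw":0.1,"xyz":[0.003,-0.026,-0.002],"roll":0},{"jaw":0.1,"xyz":[0.003,-0.026,-0.002],"roll":0},{"jaw":0.1,"xyz":[0.003,-0.026,-0.002],"roll":0},{"jaw":0.1,"xyz":[0.003,-0.026,-0.002],"roll":0},{"jaw":0.1,"xyz":[0.003,-0.026,-0.002],"roll":0}]'>/dev/null;python3 need.py 544.4 398.6 100
```

```text
t39.0 tcp [513.7 157.1 127.8] need(mm, tool) [  31.3 -242.1   20.7] yaw -0.57 tilt 6.65 F [ 0.9 -0.1 -1.1] gap 14.3 q7 -2.06
```

```bash
python3 -m pendant '[{"jaw":0.1,"xyz":[0.003,-0.024,-0.002],"roll":0},{"jaw":0.1,"xyz":[0.003,-0.024,-0.002],"roll":0},{"jaw":0.1,"xyz":[0.003,-0.024,-0.002],"roll":0},{"jaw":0.1,"xyz":[0.003,-0.024,-0.002],"roll":0},{"jaw":0.1,"xyz":[0.003,-0.024,-0.002],"roll":0},{"jaw":0.1,"xyz":[0.003,-0.024,-0.002],"roll":0},{"jaw":0.1,"xyz":[0.003,-0.024,-0.002],"roll":0},{"jaw":0.1,"xyz":[0.003,-0.014,0],"roll":0},{"jaw":0.1,"xyz":[0,0,0],"roll":0},{"jaw":0.1,"xyz":[0,0,0],"roll":0}]'>/dev/null;python3 need.py 544.4 398.6 90;python3 - <<'E'
from cell import ctrl;import numpy as np
print(np.round(ctrl.get_state()["tool_rot"],3).tolist());
E
```

```text
t40.2 tcp [536.6 353.5 130.8] need(mm, tool) [ 12.6 -45.8  38.7] yaw -0.29 tilt 7.18 F [ 0.6 -0.4 -1. ] gap 14.5 q7 -2.34
[[0.992, -0.003, -0.124], [-0.005, -1.0, -0.016], [-0.124, 0.017, -0.992]]
```

```bash
python3 -m pendant '[{"jaw":0.1,"xyz":[0.003,-0.014,0.006],"roll":0},{"jaw":0.1,"xyz":[0.003,-0.014,0.01],"roll":0},{"jaw":0.1,"xyz":[0.003,-0.013,0.01],"roll":0},{"jaw":0.1,"xyz":[0,0,0],"roll":0},{"jaw":0.1,"xyz":[0,0,0],"roll":0}]'>/dev/null;python3 need.py 544.4 398.6 57.4
cat > sl.py <<'E'
import sys;from cell import ctrl;from meas import *
off=float(sys.argv[1])/1e3;r=float(sys.argv[2])/1e3
s=ctrl.snapshot("side");t=np.array(ctrl.get_state()["tcp_pos"]);z=t[2]+off
q=proj(s,np.r_[t[:2],z]);b=min(blobs(s),key=lambda k:np.linalg.norm(k.mean(0)-q));P=back(s,b,z+.0025)[0];m=t[:2].copy()
for _ in range(5):
    Q=P[abs(np.linalg.norm(P-m,axis=1)-r)<.008];m=least_squares(lambda p:np.linalg.norm(Q-p,axis=1)-r,m,loss="soft_l1",f_scale=.001).x
print("side lid",np.round(m*1e3,1),len(Q))
E
python3 sl.py 4.6 45
```

```text
t40.9 tcp [542.9 395.5 100.4] need(mm, tool) [ 6.8 -3.8 42.4] yaw -0.38 tilt 7.23 F [-0.3 -0.3 -1.3] gap 14.2 q7 -2.39
side lid [542.9 396.4] 96
```

```bash
python3 -m pendant '[{"jaw":0.1,"xyz":[0.002,-0.003,0.01],"roll":0},{"jaw":0.1,"xyz":[0.002,0,0.012],"roll":0},{"jaw":0.1,"xyz":[0.002,0,0.012],"roll":0},{"jaw":0.1,"xyz":[0,0,0],"roll":0},{"jaw":0.1,"xyz":[0,0,0],"roll":0}]'>/dev/null;python3 need.py 544 398.4 57.4;python3 sl.py 4.6 45
```

```text
t41.5 tcp [545.  396.9  63.5] need(mm, tool) [-0.2 -1.6  6.1] yaw -0.44 tilt 7.23 F [0.6 0.  0.3] gap 14.5 q7 -2.4
side lid [544.6 398.2] 98
```

```bash
python3 -m pendant '[{"jaw":0.1,"xyz":[-0.0005,-0.001,0.0035],"roll":0},{"jaw":0.1,"xyz":[0,0,0.0],"roll":0},{"jaw":0.1,"xyz":[0,0,0.0],"roll":0}]'>/dev/null;python3 need.py 544 398.2 57.4
python3 -m pendant '[{"jaw":0.1,"xyz":[0,0,0.001],"roll":0},{"jaw":0.1,"xyz":[0,0,0.0],"roll":0}]'>/dev/null;python3 need.py 544 398.2 57.4
python3 -m pendant '[{"jaw":0.1,"xyz":[0,0,0.0006],"roll":0},{"jaw":0.1,"xyz":[0,0,0.0],"roll":0}]'>/dev/null;python3 need.py 544 398.2 57.4
```

```text
t42.0 tcp [544.2 398.2  60.5] need(mm, tool) [ 0.2 -0.   3.1] yaw -0.44 tilt 7.17 F [-0.3 -0.7 -1.1] gap 14.2 q7 -2.4
t42.2 tcp [544.2 398.2  59.7] need(mm, tool) [ 0.1 -0.   2.3] yaw -0.44 tilt 7.16 F [-0.6 -0.1 -0.1] gap 14.0 q7 -2.4
t42.5 tcp [544.1 398.2  59.1] need(mm, tool) [0.1 0.  1.7] yaw -0.44 tilt 7.16 F [ 0.4 -1.  -1.2] gap 14.5 q7 -2.4
```

```bash
python3 -m pendant '[{"jaw":0.1,"xyz":[0,0,0.0006],"roll":0},{"jaw":0.1,"xyz":[0,0,0.0],"roll":0}]'>/dev/null;python3 need.py 544 398.2 57.4
python3 -m pendant '[{"jaw":0.1,"xyz":[0,0,0.0006],"roll":0},{"jaw":0.1,"xyz":[0,0,0.0],"roll":0}]'>/dev/null;python3 need.py 544 398.2 57.4
python3 -m pendant '[{"jaw":0.2,"xyz":[0,0,0],"roll":0},{"jaw":0.3,"xyz":[0,0,0],"roll":0},{"jaw":0.4,"xyz":[0,0,0],"roll":0},{"jaw":0.4,"xyz":[0,0,0],"roll":0},{"jaw":0.4,"xyz":[-0.002,0,-0.02],"roll":0},{"jaw":0.4,"xyz":[-0.003,0,-0.025],"roll":0},{"jaw":0.4,"xyz":[-0.003,0,-0.03],"roll":0},{"jaw":0.4,"xyz":[0,0,-0.03],"roll":0},{"jaw":0.4,"xyz":[0,0,0],"roll":0}]'>/dev/null;python3 need.py 544 398 100
python3 - <<'E'
from cell import ctrl;import cv2
cv2.imwrite("pics/top1.png",ctrl.snapshot("top")["img"])
E
```

```text
t42.7 tcp [544.1 398.2  58.4] need(mm, tool) [ 0. -0.  1.] yaw -0.44 tilt 7.16 F [-0.2  0.7  0.3] gap 14.3 q7 -2.4
t43.0 tcp [544.  398.3  57.9] need(mm, tool) [0.1 0.1 0.5] yaw -0.44 tilt 7.16 F [-0.7  0.2  0.1] gap 14.4 q7 -2.4
t44.1 tcp [549.8 401.  172.7] need(mm, tool) [ 3.   2.  72.9] yaw -0.41 tilt 6.97 F [0.4 0.2 0.4] gap 37.9 q7 -2.38
```

View pics/top1.png

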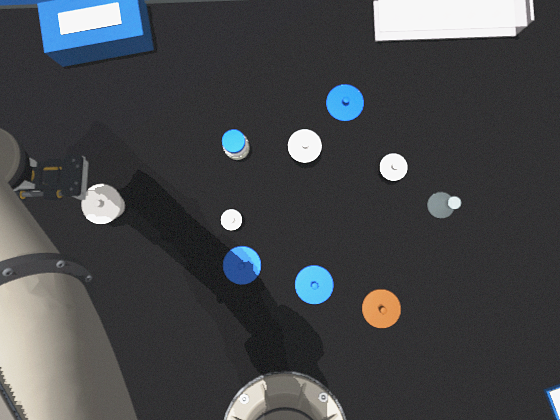

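Top view: all four lids sit on their crucibles (C64 at 305,146; C50 at 393,167; C36 at 231,220; C78 at 103,204). Jar and flask are where they were. One numeric and side check.

Run:
```python
from cell import ctrl;from meas import *
C={"c78":(.045,(545.3,398.3),(543.4,398.9)),"c64":(.038,(666.3,-65.4),(663.5,-64.4)),"c50":(.031,(612.5,-268.6),(609.2,-266)),"c36":(.024,(502.4,108.6),(500,110))}
sn={n:ctrl.snapshot(n) for n in("top","side")}
for k,(r,pt,ps) in C.items():
    for n,p in(("top",pt),("side",ps)):
        s=sn[n];z=OBJ[k][0]+.005;p=np.array(p)/1e3;q=proj(s,np.r_[p,z]);b=min(blobs(s),key=lambda c:np.linalg.norm(c.mean(0)-q));P,c=back(s,b,z);m=p.copy()
        for _ in range(6):
            Q=P[abs(np.linalg.norm(P-m,axis=1)-r)<.005];m=least_squares(lambda x:np.linalg.norm(Q-x,axis=1)-r,m,loss="soft_l1",f_scale=.001).x
        print(k,n,len(Q),"lid-crucible0 mm",np.round((m-p)*1e3,1),"rms %.1f"%(1e3*np.std(np.linalg.norm(Q-m,axis=1)-r)))
im=sn["side"]["img"];B=[(300,181),(312,165),(260,192),(280,258)]
cs=[cv2.resize(im[y-35:y+35,x-35:x+35],(270,270),interpolation=2) for x,y in((182,335),(312,165),(260,195),(281,258))]
cv2.imwrite("pics/fin.png",np.vstack([np.hstack(cs[:2]),np.hstack(cs[2:])]))
```

```text
c78 top 95 lid-crucible0 mm [0.7 0.4] rms 1.2
c78 side 100 lid-crucible0 mm [-0.1  1.4] rms 1.0
c64 top 95 lid-crucible0 mm [-0.2  0.5] rms 0.6
c64 side 47 lid-crucible0 mm [-0.1  1.3] rms 1.6
c50 top 79 lid-crucible0 mm [0.2 1. ] rms 0.7
c50 side 28 lid-crucible0 mm [0.4 0.3] rms 1.6
c36 top 61 lid-crucible0 mm [0.5 0.5] rms 0.7
c36 side 36 lid-crucible0 mm [0.  0.4] rms 1.4
```

View pics/fin.png

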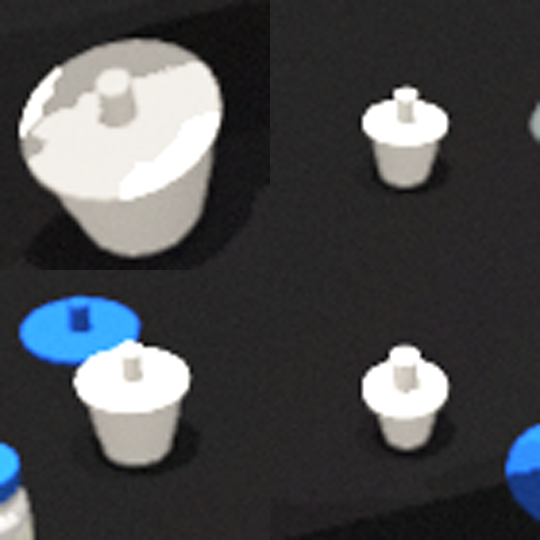

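All four lids look flat and centred with knobs up, within about 1.5 mm in both cameras. The robot is clear of everything, so I'm handing in.

```bash
python3 -c "
from cell import ctrl
print(ctrl.sign_off())"
```

```text
the job is handed in; nothing more can be done
None
```

All four lids are on their own crucibles (48→36, 62→50, 76→64, 90→78), and the job was handed in at about 44 s of the 109 s allowed. No verdict was reported.

**Final checks:** Both cameras put every lid centre within about 1.5 mm of its crucible's starting axis, against the 9 mm limit. In the side view the lids look flat with knobs up. The gripper was open and well above everything. The top view shows the jar and flask in their original places; I judged that by eye, without measuring. The crucibles' final positions are inferred from the lids on them, because the lids cover the rims.

**What went wrong or disagreed:**
- **Fingertip height:** the fingertips really end about 19 mm above the reported TCP. My first grasp of the smallest lid closed on nothing because of this; I corrected for it on all later grasps and placements.
- **Tool tilt:** the tool drifted to about 7° of tilt over the moves. I corrected the sideways shift this caused, and the lids still look flat on release.
- **Contact force:** I felt clear contact only when placing the smallest lid. The other three were released at the height worked out from their grasp, within about 0.5 mm of the rim.
- **Camera offset:** the top and side cameras differ by 2–3 mm in absolute position, so I compared lid and crucible within the same camera.

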